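# Bring the dotted jar of the spice carousel round and hold it there

## Task

A wooden spoon was left lying across the jar lids of the spice carousel: before you turn anything, lift it off and lay it down flat on the chopping board. Then turn the carousel by its wooden handle until the jar with the yellow dot on its lid stands in the middle of the open gap in the wire guard rail, and finish still gripping the handle, holding the turntable still there so that I can take the jar out. All six jars stay upright in their cups, and the pepper and salt mills and the kitchen timer stay where they are.

Things in the scene. Friction and masses are not known exactly. Their poses are not given: they have to be found in the camera images.
- spoon: loose wooden spoon, 304 mm long, 45 g; origin mid-length on its underside, x towards the bowl, z up. Straight handle 12 mm wide, 11 high, bowl (x 85 to 152 mm) 45 mm wide, 14 high. Balances 22 mm from the origin towards the bowl. It starts across two lids at the front of the carousel, underside 130 mm above the worktop, parallel to the carousel's handle (within 0.1 rad) and 65 mm beside it
- board: wooden chopping board, 240 x 360 x 22 mm, fixed; origin at the centre of its underside, x across its width (240), y along its length (360), z up. A lemon and a garlic bulb, up to 56 mm high, sit on it at x 40 to 120, y -5 to 170 mm; the half with negative x is bare
- handle: flat upright wooden grip on the post in the middle of the carousel's turntable, 58 mm long (its y), 14 mm thick (its x), from 140 to 172 mm above the worktop. Origin on the turntable's axis at worktop height; it turns with the turntable. With the spoon off, nothing else within 110 mm of the axis is higher than 130 mm
- turntable (a joint): angle of the carousel's turntable, 0 at the start, growing counter-clockwise from above, free for a full turn either way; smooth bearing, about 0.04 N m friction, no detents. It is a wooden disc 196 mm across with six steel wire cups (14 mm high) for jars every 60 degrees, centres 70 mm from the axis
- gap_middle (a point): point 70 mm from the turntable's axis in the middle of the gap in the fixed guard rail, 24 mm above the worktop: where the dotted jar's foot shall stand. The gap, 70 mm wide, looks roughly to the robot. The rail is two steel wires (top 82 mm above the worktop) of 108 mm radius round the turntable, on a dark round plinth 228 mm across
- jar_dot: the wanted jar, a round yellow sticker 30 mm across on top of its lid: glass spice jar with a red screw lid, 45 mm across, 106 mm tall; origin at the centre of its underside, z up along its axis. Loose, it stands in a 14 mm deep wire cup of the turntable with about 2 mm of play; lid top 130 mm above the worktop
- jar_1: one of the five other jars, without a sticker: glass spice jar with a red screw lid, 45 mm across, 106 mm tall; origin at the centre of its underside, z up along its axis. Loose, it stands in a 14 mm deep wire cup of the turntable with about 2 mm of play; lid top 130 mm above the worktop
- jar_2: one of the five other jars, without a sticker: glass spice jar with a red screw lid, 45 mm across, 106 mm tall; origin at the centre of its underside, z up along its axis. Loose, it stands in a 14 mm deep wire cup of the turntable with about 2 mm of play; lid top 130 mm above the worktop
- jar_3: one of the five other jars, without a sticker: glass spice jar with a red screw lid, 45 mm across, 106 mm tall; origin at the centre of its underside, z up along its axis. Loose, it stands in a 14 mm deep wire cup of the turntable with about 2 mm of play; lid top 130 mm above the worktop
- jar_4: one of the five other jars, without a sticker: glass spice jar with a red screw lid, 45 mm across, 106 mm tall; origin at the centre of its underside, z up along its axis. Loose, it stands in a 14 mm deep wire cup of the turntable with about 2 mm of play; lid top 130 mm above the worktop
- jar_5: one of the five other jars, without a sticker: glass spice jar with a red screw lid, 45 mm across, 106 mm tall; origin at the centre of its underside, z up along its axis. Loose, it stands in a 14 mm deep wire cup of the turntable with about 2 mm of play; lid top 130 mm above the worktop
- mill_pepper: tall wood-and-clear pepper mill (dark grains), 52 mm across, 209 mm tall, loose, standing about 161 mm from the turntable's axis, behind it to the right; origin at the centre of its underside
- mill_salt: tall wood-and-clear salt mill (pink grains), 52 mm across, 209 mm tall, loose, standing about 161 mm from the turntable's axis, behind it to the left; origin at the centre of its underside
- timer: teal and white kitchen timer, 64 mm across, 55 mm tall, loose, at the right; origin at the centre of its underside
Things that resemble listed ones, but are neither listed nor needed, are in the scene too. Leave any blue look-alike of the jar_1 alone.

How it is judged:
On the way, in this order (a step that is already met when the one before it is completed fails the run):
1. the spoon lies flat on the chopping board, let go, and the turntable has not been turned yet (within 0.2 rad of its start) (x of spoon in the frame of board between -0.12 and 0.12 m and y of spoon in the frame of board between -0.18 and 0.18 m and z of spoon in the frame of board between 0.012 and 0.04 m and angle between spoon's own x axis and vertical between 1.45 and 1.69 rad and contact force between spoon and board above 0.1 N and contact force between spoon and the fingers below 0.05 N and linear speed of spoon below 0.03 m/s and value of joint turntable between -0.2 and 0.2 rad), for 0.2 s.
2. the jar with the yellow dot stands in the middle of the gap, with the handle gripped and the turntable still (horizontal distance between jar_dot and gap_middle below 0.012 m and contact force between the fingers and handle above 3 N and velocity of joint turntable between -0.15 and 0.15 rad/s), for 0.3 s.
At the end, for the whole second after the job is handed in: Dotted jar within 12 mm (level) of the gap's middle, handle gripped with over 3 N, turntable still (under 0.15 rad/s); all six jars upright (0.2 rad) down in their cups; spoon level on the board, its middle over the board, let go (all of step 2 and x of spoon in the frame of board between -0.12 and 0.12 m and y of spoon in the frame of board between -0.18 and 0.18 m and z of spoon in the frame of board between 0.012 and 0.04 m and angle between spoon's own x axis and vertical between 1.45 and 1.69 rad and contact force between spoon and board above 0.1 N and contact force between spoon and the fingers below 0.05 N and linear speed of spoon below 0.03 m/s and angle between each of jar_dot, jar_1, jar_2, jar_3, jar_4, jar_5's own z axis and vertical below 0.2 rad and height (world z) of each of jar_dot, jar_1, jar_2, jar_3, jar_4, jar_5 below 0.032 m); the arm keeps its last pose, push and grip.
It fails at once if a jar is tipped over or lifted out of its cup (angle between any of jar_dot, jar_1, jar_2, jar_3, jar_4, jar_5's own z axis and vertical above 0.5 rad or height (world z) of any of jar_dot, jar_1, jar_2, jar_3, jar_4, jar_5 above 0.045 m).
It fails at once if a mill or the timer is shifted by more than 25 mm (distance of any of mill_pepper, mill_salt, timer from where it was at the start of the episode above 0.025 m).
It also fails if it takes over 58 s, if anything falls off the work surface, if the arm or the gripper's body presses on something with over 40 N, if the wrist force passes 120 N, or if a joint passes its speed limit or range.

## Robot

A 6-joint arm with a two-finger parallel gripper is mounted at the origin on a cart in front of the work surface, level with it; the furniture and walls round the work are solid. World frame = base frame: x ahead of the robot, y to its left, z up, the work surface at z = 0. Lengths are in m, angles in rad, forces in N, time in s.
With the tool pointing down it reaches from about 0.375 to 0.9 m from the base axis. Payload 3.1 kg.
Tool frame: the origin (TCP) lies on the centre line of the jaws, within the pads' length; the fingertips stand robot.tip_reach ahead of it and the grasp point (between the pads) is the TCP (robot.tip_reach is the distance from the TCP to the fingertips, in m); z points along the fingers, y is the direction in which the jaws open and shut (so a half turn about z gives the same grasp; the last joint's range is limited). The gripper opens to 87 mm and grips with 3 to 60 N. Pads are 19 mm wide; open, the fingers measure 117 mm over their backs; the gripper's body (75 mm by 190 mm) begins 51 mm behind the grasp point.
Start: joints at [1.079, 0.527, 1.433, -0, 1.181, -0.178], TCP at [0.193, 0.594, 0.242] pointing down, gripper open.
Joint ranges: [-3.08, 3.08], [-0.75, 2.2], [0.22, 2.44], [-1.43, 4.57], [0, 2.65], [-2.85, 2.85]. Speed limits (rad/s): [2.79, 2.79, 3.14, 3.14, 3.14, 3.14].

## Interface

Orientations are given as a unit quaternion [x, y, z, w].
In Python, from rig import telemetry, viewer, robot gives the robot as it stands. The module is installed in compiled form; this text tells all that it offers.
- The arm moves only by the tool step_arm, never from a script. Its argument "targets" is a list of rows, each an object of numbers: "dx", "dy", "dz": the shift along the tool's x, y, z in m; "rx", "ry", "rz": the turn, a rotation vector about the tool's x, y, z in degrees. In form: [{"dx": .., "dy": .., "dz": .., "rx": .., "ry": .., "rz": ..}, ...]. A call has exactly 5 rows; each row is the pose to reach, as a shift and turn from the pose measured when the call began, along the tool's axes at that moment; what a row does not reach only later rows make up. A row lasts 1/8 s, in which the tool goes at most 62.5 mm and 10.7 degrees, less where a joint would pass 70% of its speed; a pose out of reach is approached as far as the arm can. A call with a gripper value outside its range is refused whole. "gripper" is the opening, from 0 (shut) to 1 (fully open), set as the call begins (left out, the last holds). The fingers move at their own pace and stop on an object; "force" is the grip in N (left out, the last holds). Time passes only in rows, so rows that repeat a pose let the fingers close, or fill a call up. It gives the time, the measured TCP pose, the force and the opening at its end, in the units of the state.
- telemetry.get_obs(): the state, without advancing time (a new reading comes with each control period).
- viewer.camera(name): name is "scene" or "top" or "wrist"; returns a dict with "img" (384x512x3 uint8, blue, green, red), "depth" (384x512 float32, m along the optical axis (not along the pixel's ray), 0 where there is no reading), "K" (3x3 intrinsics, pixels), "R" (3x3) and "t" (3): a world point X has camera coordinates R X + t. Camera axes: x right, y down, z forward; pixel columns grow to the right and rows downward; lengths in m; the calibration is good to about 2 mm. The wrist camera is an equidistant fisheye: a pixel r from the principal point sees the ray r / f radians off the axis. A picture is of the moment at which its call begins.
- robot.hand_in(): hands the job in, once; it reports no verdict.
The state is a dict: "time": time; "q": joint angles; "joint_velocities": joint speeds; "joint_torque": joint torques, N m; "position": TCP position; "tool_rot": TCP orientation; "ft_force": force on the tool from outside, world axes, zero at the start; "moment": the same for the moment, N m; "grip_width": finger opening in m.
Only numpy, scipy, OpenCV 4.12 (cv2) and the standard library are available. Lean on these libraries where they do the work, as an engineer would, in place of code of your own. Each camera call takes 0.05 s, during which the arm holds its last target.

## Working session

There is one attempt and no reset: what is moved stays moved. The work goes in short steps, Python scripts to look and compute and a tool call to move; the robot and the scene stay as the last step left them, time stands still between calls to the robot, and variables do not carry over. Pictures are saved under pics/ and viewed, and the job is handed in when it is done.

Besides the shell and the picture viewer there is one more tool, called after ">>>" as name(argument=value, ...) on one line, values as JSON. step_arm: Moves the arm, as the interface text tells. Its arguments: {"type":"object","properties":{"targets":{"type":"array"},"gripper":{"type":"number"},"force":{"type":"number"}},"required":["targets"]}

```bash
mkdir -p pics && cat > h.py <<'E'
import numpy as np, cv2
from rig import telemetry, viewer, robot
def shot(name,fn):
    c=viewer.camera(name); cv2.imwrite('pics/'+fn+'.png',c['img']); np.savez('pics/'+fn+'.npz',**c); return c
def ld(fn): return dict(np.load('pics/'+fn+'.npz'))
def ray(c,u,v):
    K=c['K'];d=np.array([(u-K[0,2])/K[0,0],(v-K[1,2])/K[1,1],1.]);R=c['R'];return -R.T@c['t'],R.T@d
def onz(c,u,v,z):
    o,d=ray(c,u,v);return o+d*(z-o[2])/d[2]
def cloud(c):
    h,w=c['depth'].shape;u,v=np.meshgrid(np.arange(w),np.arange(h));K=c['K'];z=c['depth']
    P=np.stack([(u-K[0,2])/K[0,0]*z,(v-K[1,2])/K[1,1]*z,z],-1)
    return (P-c['t'])@c['R']
E
python3 - <<'E'
from h import *
for n in('scene','top','wrist'): shot(n,n+'0')
o=telemetry.get_obs();print(o['time'],o['position'],o['tool_rot'],robot.tip_reach)
E
```

```text
0.15 [0.19262126 0.59402558 0.24078491] [ 1.56241289e-01  9.87718559e-01 -7.89353896e-04 -2.89340987e-04] 0.019
```

View pics/scene0.png

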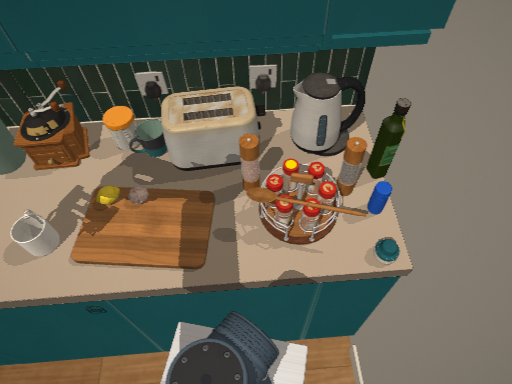

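View pics/top0.png

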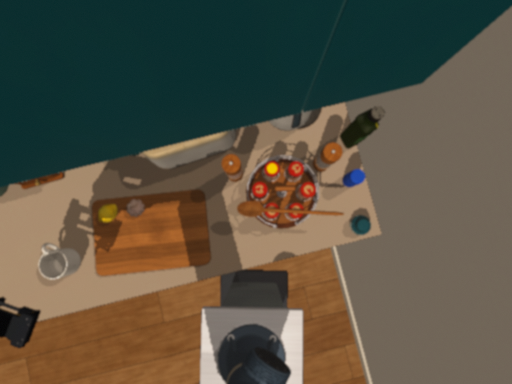

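View pics/wrist0.png

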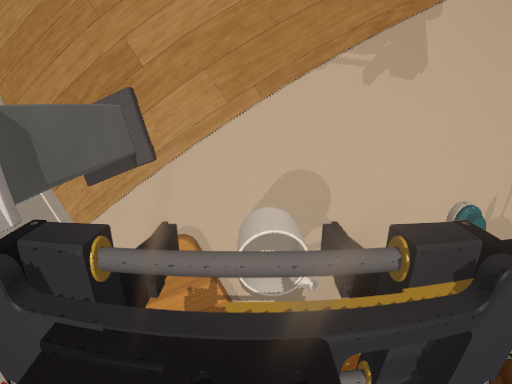

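Scene view: the spoon has its bowl at (258,196) and its handle end at (366,213). The yellow-dot lid is at (291,166), the handle grip at (301,178), the board centre at (147,227) and the timer at (387,250). The blue look-alike is at (378,197). In the top view the spoon runs from (242,209) to (342,213) and the dot is at (272,169).

```bash
python3 - <<'E'
from h import *
s=ld('scene0');t=ld('top0')
a=cv2.resize(s['img'][140:250,230:400],None,fx=4.4,fy=4.4,interpolation=cv2.INTER_CUBIC);cv2.imwrite('pics/cs.png',a)
a=cv2.resize(t['img'][140:250,220:390],None,fx=4.4,fy=4.4,interpolation=cv2.INTER_CUBIC);cv2.imwrite('pics/ct.png',a)
for n,c in(('s',s),('t',t)):
    print(n,'cam',(-c['R'].T@c['t']).round(3))
    P=cloud(c);hsv=cv2.cvtColor(c['img'],cv2.COLOR_BGR2HSV)
    m=cv2.inRange(hsv,(22,200,150),(35,255,255))
    k,l,st,ce=cv2.connectedComponentsWithStats(m)
    for i in range(1,k):
        if st[i,4]>15: print('yellow',ce[i].round(1),st[i,4],onz(c,*ce[i],.13).round(4),np.median(P[l==i],0).round(3))
    m=cv2.inRange(hsv,(0,190,110),(6,255,255))|cv2.inRange(hsv,(174,190,110),(180,255,255))
    k,l,st,ce=cv2.connectedComponentsWithStats(m)
    for i in range(1,k):
        if st[i,4]>25: print('red',ce[i].round(1),st[i,4],onz(c,*ce[i],.13).round(4),np.median(P[l==i],0).round(3))
    X=P
    # spoon by height: 0.132..0.15 wood colour near carousel
    for lo,hi in((.133,.150),(.155,.18)):
        m=(P[...,2]>lo)&(P[...,2]<hi)&(c['depth']>0)&(P[...,0]<.75)&(P[...,0]>.3)&(P[...,1]<.25)
        Q=P[m];print(lo,len(Q),Q.min(0).round(3) if len(Q) else'',Q.max(0).round(3) if len(Q) else '')
E
```

```text
s cam [-0.057 -0.1    0.935]
yellow [290.5 163.9] 72 [ 0.5773 -0.0536  0.13  ] [ 0.577 -0.054  0.131]
yellow [112.7 189.5] 39 [0.4137 0.3915 0.13  ] [0.454 0.432 0.064]
yellow [104.4 198.6] 54 [0.3834 0.4014 0.13  ] [0.422 0.447 0.058]
red [289.5 169.4] 84 [ 0.5581 -0.0536  0.13  ] [ 0.56  -0.053  0.126]
red [316.1 170.1] 138 [ 0.5682 -0.1242  0.13  ] [ 0.567 -0.125  0.129]
red [274.6 183.1] 156 [ 0.5066 -0.0214  0.13  ] [ 0.505 -0.022  0.129]
red [327.  190.7] 173 [ 0.5063 -0.1588  0.13  ] [ 0.506 -0.159  0.128]
red [312.6 200.2] 37 [ 0.4706 -0.1254  0.13  ] [ 0.472 -0.126  0.129]
red [283.4 206.8] 116 [ 0.4383 -0.055   0.13  ] [ 0.439 -0.055  0.128]
red [311.1 211.3] 118 [ 0.4374 -0.1252  0.13  ] [ 0.44  -0.126  0.128]
0.133 2063 [ 0.3   -0.438  0.133] [0.75 0.25 0.15]
0.155 2588 [ 0.3   -0.439  0.155] [0.75 0.25 0.18]
t cam [ 0.414 -0.009  1.183]
yellow [271.8 168.1] 66 [ 0.5774 -0.0514  0.13  ] [ 0.577 -0.052  0.131]
yellow [106.2 219.2] 35 [0.4218 0.4216 0.13  ] [0.423 0.451 0.061]
red [294.8 169.2] 118 [ 0.575  -0.1178  0.13  ] [ 0.573 -0.116  0.13 ]
red [259.5 189. ] 139 [ 0.516  -0.0165  0.13  ] [ 0.516 -0.016  0.13 ]
red [307.2 189.6] 117 [ 0.5164 -0.1541  0.13  ] [ 0.514 -0.153  0.13 ]
red [272.4 204.6] 37 [ 0.4713 -0.0541  0.13  ] [ 0.47  -0.056  0.13 ]
red [296.2 205.4] 45 [ 0.4704 -0.1227  0.13  ] [ 0.471 -0.125  0.13 ]
red [271.3 214.8] 33 [ 0.4422 -0.0514  0.13  ] [ 0.442 -0.051  0.13 ]
red [295.9 215.2] 39 [ 0.442  -0.1218  0.13  ] [ 0.443 -0.122  0.129]
0.133 1303 [ 0.301 -0.437  0.133] [0.749 0.248 0.15 ]
0.155 993 [ 0.301 -0.438  0.155] [0.748 0.248 0.18 ]
```

View pics/cs.png

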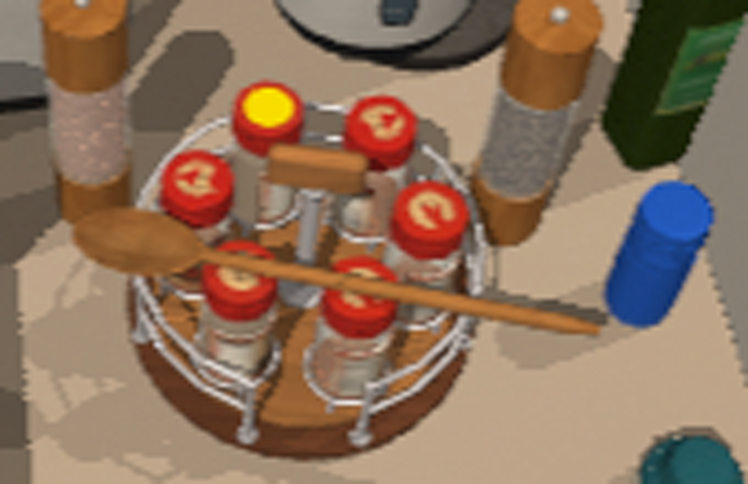

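View pics/ct.png

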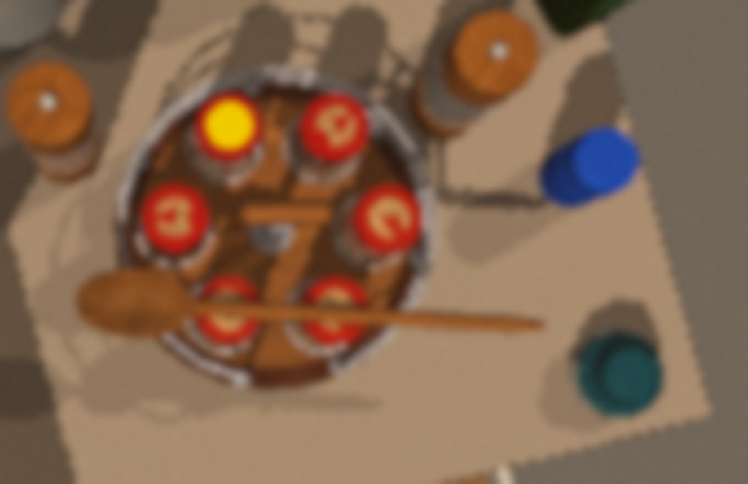

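Candidates for the wanted jar: the yellow-dot lid at scene (291,164). The others are the five red lids without a sticker at (316,170), (275,183), (327,191), (283,207) and (311,211), the blue pot at (378,197), and the yellow lemon at (108,195). The crop shows a round yellow sticker only on the lid at (291,164), so that is the one I choose. Next I measure the axis, spoon, handle, gap and board.

```bash
python3 - <<'E'
from h import *
s=ld('scene0');t=ld('top0')
def fitc(Q):
    A=np.c_[2*Q[:,:2],np.ones(len(Q))];x=np.linalg.lstsq(A,(Q[:,:2]**2).sum(1),rcond=None)[0];return x[:2],np.sqrt(x[2]+x[0]**2+x[1]**2)
C0=np.array([.512,-.087])
for n,c in(('s',s),('t',t)):
    P=cloud(c);hsv=cv2.cvtColor(c['img'],cv2.COLOR_BGR2HSV);D=P[...,:2]-C0;r=np.hypot(D[...,0],D[...,1])
    print('==',n)
    m=(abs(P[...,2]-.13)<.004)&(r<.1)&(hsv[...,1]>140)&((hsv[...,0]<7)|(hsv[...,0]>172)|((hsv[...,0]>20)&(hsv[...,0]<36)))
    m=m.astype(np.uint8)
    cs=[]
    k,l,st,ce=cv2.connectedComponentsWithStats(m)
    for i in range(1,k):
        if st[i,4]>30:
            pts=np.argwhere(l==i)[:,::-1].astype(np.int32);hull=cv2.convexHull(pts)[:,0]
            Q=np.array([onz(c,*p,.13) for p in hull.astype(float)]);cc,R=cv2.minEnclosingCircle(Q[:,:2].astype(np.float32));print('lid',ce[i].round(1),st[i,4],np.round(cc,4),round(R,4))
    wood=(hsv[...,0]>7)&(hsv[...,0]<20)&(hsv[...,1]>110)
    m=wood&(P[...,2]>.134)&(P[...,2]<.149)&(P[...,0]>.4)&(P[...,0]<.49)&(P[...,1]>-.3)&(P[...,1]<.1)
    Q=P[m];print('spoon n',len(Q),'y',Q[:,1].min().round(4),Q[:,1].max().round(4))
    h=Q[Q[:,1]<-.03];pf=np.polyfit(h[:,1],h[:,0],1);print('x=',pf,'at -0.1',np.polyval(pf,-.1),'zmed',np.median(h[:,2]))
    m=(P[...,2]>.163)&(P[...,2]<.18)&(r<.05)
    Q=P[m];v,u=np.where(m)
    rect=cv2.minAreaRect(np.array([onz(c,a,b,.172)[:2] for a,b in zip(u.astype(float),v.astype(float))],np.float32));print('handle',len(Q),Q.mean(0).round(4),rect)
    # board
    m=wood&(abs(P[...,2]-.022)<.006)&(P[...,1]>.08)&(P[...,1]<.62)&(P[...,0]<.55)
    m=cv2.morphologyEx(m.astype(np.uint8),cv2.MORPH_OPEN,np.ones((3,3)))
    k,l,st,ce=cv2.connectedComponentsWithStats(m);i=1+st[1:,4].argmax();v,u=np.where(l==i)
    Q=np.array([onz(c,a,b,.022)[:2] for a,b in zip(u.astype(float),v.astype(float))],np.float32);rect=cv2.minAreaRect(Q);print('board',len(Q),rect,cv2.boxPoints(rect).round(3).tolist())
    for nm,a in(('timer',(cv2.inRange(hsv,(80,100,20),(100,255,255))>0)&(P[...,1]<-.2)&(P[...,0]<.6)&(P[...,2]>.03)),('tall',(P[...,2]>.19)&(P[...,2]<.216)&(P[...,0]>.45)&(P[...,0]<.72)&(P[...,1]<.12)&(P[...,1]>-.3))):
        k,l,st,ce=cv2.connectedComponentsWithStats(a.astype(np.uint8))
        for i in range(1,k):
            if st[i,4]>20: print(nm,ce[i].round(),st[i,4],np.median(P[l==i],0).round(3))
print('gap ends scene top',[onz(s,*p,.082).round(4).tolist() for p in((288,227.5),(314.1,227.5))],'top',[onz(t,*p,.082).round(4).tolist() for p in((274.5,225.9),(296.1,223.6))])
a=cv2.resize(s['img'][200:250,260:345],None,fx=9,fy=9,interpolation=cv2.INTER_CUBIC);cv2.imwrite('pics/gs.png',a)
a=cv2.resize(t['img'][200:240,240:330],None,fx=8.5,fy=8.5,interpolation=cv2.INTER_CUBIC);cv2.imwrite('pics/gt.png',a)
E
```

```text
== s
lid [290.  164.7] 134 [ 0.5748 -0.0537] 0.0223
lid [315.6 168.4] 122 [ 0.5744 -0.1248] 0.0233
lid [274.2 181.1] 117 [ 0.5147 -0.0197] 0.0227
lid [327.1 188.2] 125 [ 0.5159 -0.1587] 0.0225
lid [312.6 200.2] 36 [ 0.4668 -0.1255] 0.0169
lid [283.  205.3] 75 [ 0.4517 -0.0542] 0.0212
lid [311.  209.6] 70 [ 0.4469 -0.1238] 0.0202
spoon n 715 y -0.2567 0.045
x= [0.04117081 0.45653408] at -0.1 0.45241699524799456 zmed 0.1398923360682717
handle 116 [ 0.5137 -0.0885  0.1692] ((0.5112359523773193, -0.08844457566738129), (0.017446229234337807, 0.05403012037277222), 0.3670313358306885)
board 8775 ((0.38354140520095825, 0.3212506175041199), (0.24039755761623383, 0.3578564524650574), 6.945458889007568) [[0.24300000071525574, 0.48399999737739563], [0.28600001335144043, 0.1289999932050705], [0.5239999890327454, 0.15800000727176666], [0.48100000619888306, 0.5130000114440918]]
timer [387. 249.] 349 [ 0.408 -0.334  0.048]
tall [386. 126.] 114 [ 0.686 -0.289  0.207]
tall [248. 142.] 284 [0.572 0.06  0.202]
tall [356. 146.] 302 [ 0.608 -0.213  0.202]
== t
lid [294.9 168. ] 105 [ 0.579  -0.1193] 0.022
[... 424 characters left out ...]
(0.517059862613678, -0.08399171382188797), (0.01391422189772129, 0.055399250239133835), 0.9153680801391602)
board 7783 ((0.3866601586341858, 0.32530641555786133), (0.23921097815036774, 0.35992157459259033), 7.067576885223389) [[0.2460000067949295, 0.48899999260902405], [0.28999999165534973, 0.13199999928474426], [0.5270000100135803, 0.16099999845027924], [0.4830000102519989, 0.5189999938011169]]
timer [361. 225.] 188 [ 0.417 -0.33   0.053]
tall [360. 124.] 109 [ 0.691 -0.285  0.209]
tall [332. 151.] 300 [ 0.614 -0.211  0.203]
tall [230. 163.] 297 [0.578 0.064 0.203]
gap ends scene top [[0.408, -0.0734, 0.082], [0.4197, -0.1396, 0.082]] top [[0.4104, -0.0633, 0.082], [0.4183, -0.1278, 0.082]]
```

```bash
cd pics && python3 -c "
import cv2,numpy as np
a=cv2.imread('gs.png');b=cv2.imread('gt.png');print(a.shape,b.shape)
"
```

```text
(450, 765, 3) (340, 765, 3)
```

View pics/gs.png

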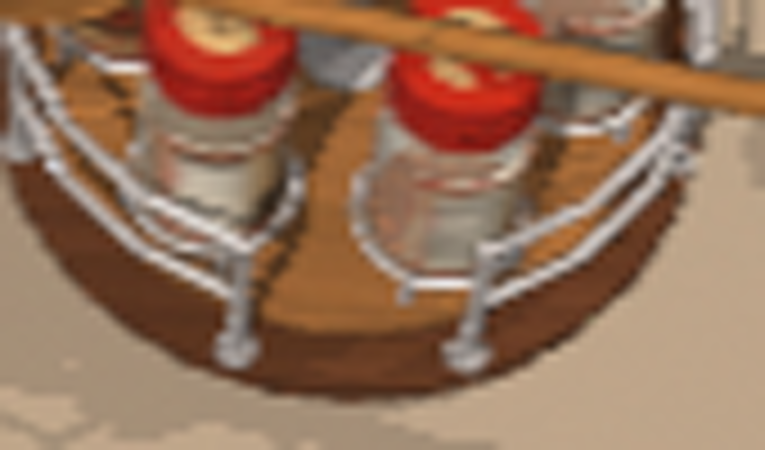

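View pics/gt.png

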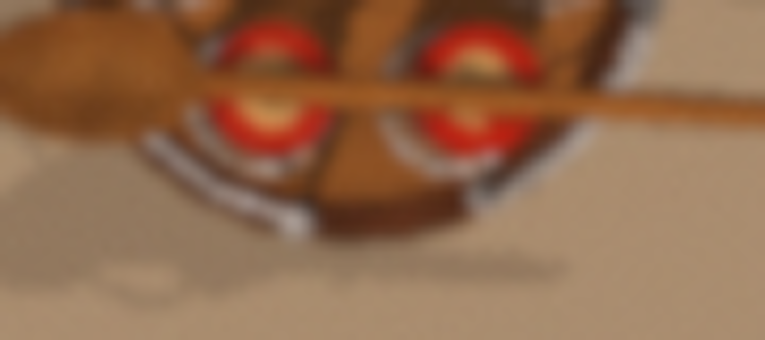

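Measured values, scene and top agreeing to 3–4 mm:
- **Turntable axis:** (0.5155, -0.087), with jars at 70 mm radius.
- **Dotted jar:** angle 30°.
- **Gap:** middle at about 188°, width 65–69 mm against the given 70.
- **Spoon:** 302 mm long against 304, top at about 0.140. It balances near (0.4546, -0.083).
- **Board:** 240 x 359 mm, centre (0.385, 0.323), turned +7°.

Joint 6's limit means the turn needs two bites.

```bash
cat >> h.py <<'E'
from scipy.spatial.transform import Rotation as Ro
def go(p,psi):
    o=telemetry.get_obs();R=Ro.from_quat(o['tool_rot']);a=np.radians(psi)
    y=np.array([np.cos(a),np.sin(a),0]);z=np.array([0,0,-1.]);x=np.cross(y,z)
    T=Ro.from_matrix(np.c_[x,y,z]);d=R.inv().apply(np.array(p)-o['position']);r=(R.inv()*T).as_rotvec(degrees=True)
    yy=R.as_matrix()[:,1]
    print('t',round(o['time'],2),'pos',np.round(o['position'],4),'psi',round(np.degrees(np.arctan2(yy[1],yy[0])),2),'q6',round(np.degrees(o['q'][5]),1),'w',round(o['grip_width'],4),'F',np.round(o['ft_force'],1))
    print('d mm',(d*1000).round(1),'r deg',r.round(2))
E
python3 -c "
from h import *
go([.4546,-.083,.235],-2.3)"
```

```text
t 0.15 pos [0.1926 0.594  0.2408] psi 72.02 q6 -10.2 w 0.087 F [-0.9 -0.3  0.1]
d mm [-458.2 -563.1    6.6] r deg [-9.000e-02  5.000e-02  7.432e+01]
```

>>> step_arm(targets=[{"dx": -0.03,"dy": -0.037,"rz": 5},{"dx": -0.064,"dy": -0.079,"rz": 11},{"dx": -0.1,"dy": -0.123,"rz": 17},{"dx": -0.136,"dy": -0.167,"rz": 23},{"dx": -0.17,"dy": -0.209,"rz": 29}], gripper=0.57, force=15)

```text
invalid input
```

```bash
python3 -c "
from h import *
go([.4546,-.083,.235],-2.3)"
```

```text
t 0.15 pos [0.1926 0.594  0.2408] psi 72.02 q6 -10.2 w 0.087 F [-0.9 -0.3  0.1]
d mm [-458.2 -563.1    6.6] r deg [-9.000e-02  5.000e-02  7.432e+01]
```

Probably every row needs all six keys.

>>> step_arm(targets=[{"dx": -0.03,"dy": -0.037,"dz": 0,"rx": 0,"ry": 0,"rz": 5},{"dx": -0.064,"dy": -0.079,"dz": 0,"rx": 0,"ry": 0,"rz": 11},{"dx": -0.1,"dy": -0.123,"dz": 0,"rx": 0,"ry": 0,"rz": 17},{"dx": -0.136,"dy": -0.167,"dz": 0,"rx": 0,"ry": 0,"rz": 23},{"dx": -0.17,"dy": -0.209,"dz": 0,"rx": 0,"ry": 0,"rz": 29}], gripper=0.57, force=15)

```text
time: 0.78
position: [0.2902, 0.341, 0.241]
tool_rot: [0.4, 0.917, -0.001, 0.0]
ft_force: [0.9, 1.0, 1.4]
grip_width: 0.0514
```

```bash
python3 -c "
from h import *
go([.4546,-.083,.235],-2.3)"
```

```text
t 0.78 pos [0.2902 0.341  0.241 ] psi 42.84 q6 -7.5 w 0.0514 F [0.9 1.  1.4]
d mm [-422.7 -167.8    6.6] r deg [-0.06  0.08 45.14]
```

>>> step_arm(targets=[{"dx": -0.05,"dy": -0.02,"dz": 0,"rx": 0,"ry": 0,"rz": 5},{"dx": -0.1,"dy": -0.04,"dz": 0,"rx": 0,"ry": 0,"rz": 11},{"dx": -0.15,"dy": -0.06,"dz": 0,"rx": 0,"ry": 0,"rz": 17},{"dx": -0.2,"dy": -0.08,"dz": 0,"rx": 0,"ry": 0,"rz": 23},{"dx": -0.25,"dy": -0.1,"dz": 0,"rx": 0,"ry": 0,"rz": 29}])

```text
time: 1.4
position: [0.3873, 0.0881, 0.2415]
tool_rot: [0.618, 0.786, -0.001, 0.0]
ft_force: [0.7, -0.4, -0.1]
grip_width: 0.0498
```

```bash
python3 -c "
from h import *
go([.4546,-.083,.235],-2.3)"
```

```text
t 1.4 pos [0.3873 0.0881 0.2415] psi 13.64 q6 -16.9 w 0.0498 F [ 0.7 -0.4 -0.1]
d mm [-182.1   25.1    6.8] r deg [-1.000e-02  8.000e-02  1.594e+01]
```

>>> step_arm(targets=[{"dx": -0.05,"dy": 0.007,"dz": 0,"rx": 0,"ry": 0,"rz": 4},{"dx": -0.1,"dy": 0.014,"dz": 0,"rx": 0,"ry": 0,"rz": 8},{"dx": -0.145,"dy": 0.02,"dz": 0,"rx": 0,"ry": 0,"rz": 12},{"dx": -0.175,"dy": 0.0245,"dz": 0.003,"rx": 0,"ry": 0,"rz": 15},{"dx": -0.182,"dy": 0.0251,"dz": 0.006,"rx": 0,"ry": 0,"rz": 15.9}])

```text
time: 2.02
position: [0.4553, -0.0845, 0.2355]
tool_rot: [0.722, 0.692, -0.0, 0.001]
ft_force: [-0.5, -0.9, -0.4]
grip_width: 0.0498
```

```bash
python3 -c "
from h import *
go([.4546,-.083,.152],-2.3)
c=shot('wrist','wrist1');shot('scene','scene1')
print(c['K'],-c['R'].T@c['t'])"
```

```text
t 2.02 pos [ 0.4553 -0.0845  0.2355] psi -2.43 q6 -21.9 w 0.0498 F [-0.5 -0.9 -0.4]
d mm [ 1.6 -0.8 83.5] r deg [ 0.04  0.09 -0.13]
[[297.31863964   0.         249.29095081]
 [  0.         297.31863964 194.33394412]
 [  0.           0.           1.        ]] [ 0.45765744 -0.01159371  0.3781913 ]
```

View pics/wrist1.png

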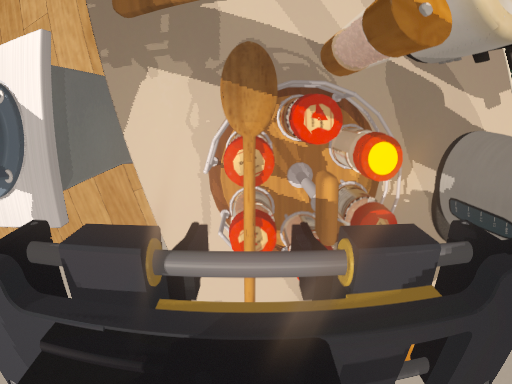

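The wrist view shows the spoon handle running at column ~250 between the open jaws. The carousel handle is at (327,207), the dot at (382,158) and the bowl at (249,85). I check the spoon's line with the fisheye rays.

```bash
cat >> h.py <<'E'
def wz(c,u,v,z):
    K=c['K'];x=(u-K[0,2]);y=(v-K[1,2]);r=np.hypot(x,y);th=r/K[0,0]
    d=np.array([np.sin(th)*x/r,np.sin(th)*y/r,np.cos(th)]);d=c['R'].T@d;o=-c['R'].T@c['t'];return o+d*(z-o[2])/d[2]
E
python3 -c "
from h import *
c=ld('wrist1')
cv2.imwrite('pics/w1c.png',cv2.resize(c['img'][30:250,190:420],None,fx=2.6,fy=2.6,interpolation=cv2.INTER_CUBIC))
hsv=cv2.cvtColor(c['img'],cv2.COLOR_BGR2HSV)
for v in (142,150,200,215): 
  r=hsv[v,235:265]; print(v,[tuple(int(k) for k in q) for q in r][::1] if v==200 else '')
print('dot',wz(c,382,158,.13),'bowl tip',wz(c,249,41,.144))
for v in (142,175,215): print(wz(c,250,v,.141))
"
```

```text
142 
150 
200 [(15, 90, 201), (15, 90, 204), (13, 100, 189), (13, 106, 183), (12, 105, 183), (12, 106, 181), (12, 105, 177), (13, 107, 171), (14, 135, 177), (16, 174, 202), (17, 169, 217), (17, 172, 221), (17, 175, 216), (16, 180, 205), (16, 178, 206), (17, 174, 210), (17, 173, 204), (16, 173, 195), (16, 173, 177), (15, 160, 159), (14, 128, 143), (13, 93, 134), (12, 90, 130), (13, 90, 127), (13, 90, 125), (13, 85, 129), (14, 75, 136), (14, 65, 148), (15, 59, 159), (15, 60, 161)]
215 
dot [ 0.57555383 -0.05085901  0.13      ] bowl tip [0.45989192 0.04758694 0.144     ]
[ 0.45723744 -0.03348279  0.141     ]
[ 0.45610554 -0.06039614  0.141     ]
[ 0.45466562 -0.09479016  0.141     ]
```

View pics/w1c.png

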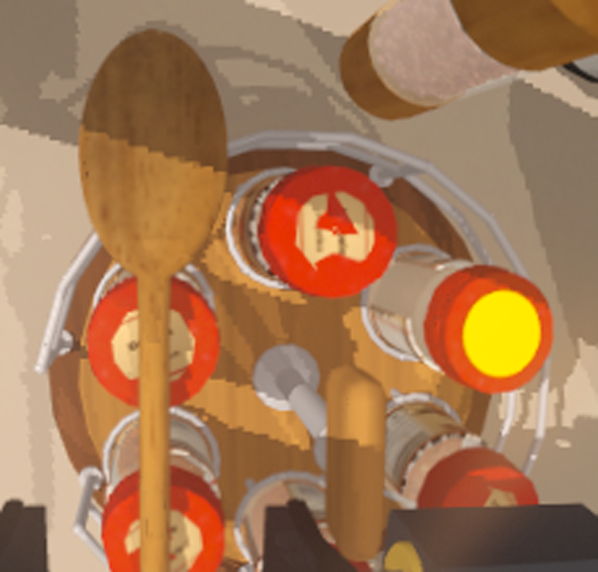

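The wrist view agrees: the spoon line is at x=0.455 for y=-0.083. I descend so that the tips stay 2–3 mm above the lids.

>>> step_arm(targets=[{"dx": 0.001,"dy": 0,"dz": 0.025,"rx": 0,"ry": 0,"rz": 0},{"dx": 0.002,"dy": 0,"dz": 0.05,"rx": 0,"ry": 0,"rz": 0},{"dx": 0.002,"dy": 0,"dz": 0.07,"rx": 0,"ry": 0,"rz": 0},{"dx": 0.002,"dy": 0,"dz": 0.08,"rx": 0,"ry": 0,"rz": 0},{"dx": 0.002,"dy": 0,"dz": 0.0835,"rx": 0,"ry": 0,"rz": 0}])

```text
time: 2.75
position: [0.4535, -0.0798, 0.1515]
tool_rot: [0.721, 0.693, -0.001, -0.001]
ft_force: [-0.2, -1.0, -0.0]
grip_width: 0.0494
```

>>> step_arm(targets=[{"dx": 0,"dy": 0,"dz": 0,"rx": 0,"ry": 0,"rz": 0},{"dx": 0,"dy": 0,"dz": 0,"rx": 0,"ry": 0,"rz": 0},{"dx": 0,"dy": 0,"dz": 0,"rx": 0,"ry": 0,"rz": 0},{"dx": 0,"dy": 0,"dz": 0,"rx": 0,"ry": 0,"rz": 0},{"dx": 0,"dy": 0,"dz": 0,"rx": 0,"ry": 0,"rz": 0}], gripper=0, force=12)

```text
time: 3.38
position: [0.4537, -0.08, 0.1517]
tool_rot: [0.721, 0.693, -0.001, -0.001]
ft_force: [0.5, -0.5, 0.6]
grip_width: 0.0119
```

```bash
python3 -c "
from h import *
go([.4546,-.083,.24],-2.3)
shot('wrist','wrist2')"
```

```text
t 3.38 pos [ 0.4537 -0.08    0.1517] psi -2.23 q6 -21.6 w 0.0119 F [ 0.5 -0.5  0.6]
d mm [ -3.    0.8 -88.3] r deg [-0.11  0.01  0.07]
```

View pics/wrist2.png

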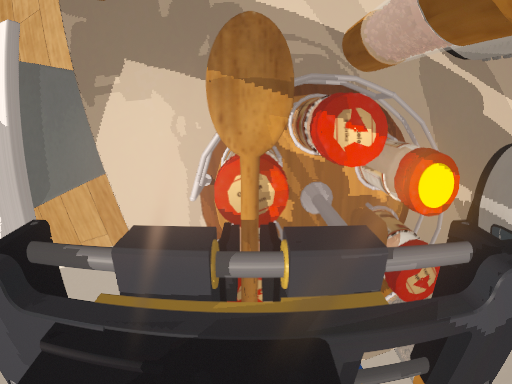

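The grip holds (opening 11.9 mm for the 12 mm handle). I lift straight up and look.

>>> step_arm(targets=[{"dx": 0,"dy": 0,"dz": -0.008,"rx": 0,"ry": 0,"rz": 0},{"dx": 0,"dy": 0,"dz": -0.025,"rx": 0,"ry": 0,"rz": 0},{"dx": 0,"dy": 0,"dz": -0.045,"rx": 0,"ry": 0,"rz": 0},{"dx": 0,"dy": 0,"dz": -0.065,"rx": 0,"ry": 0,"rz": 0},{"dx": 0,"dy": 0,"dz": -0.085,"rx": 0,"ry": 0,"rz": 0}])

```text
time: 4.05
position: [0.4536, -0.0798, 0.2376]
tool_rot: [0.721, 0.693, -0.001, -0.001]
ft_force: [-0.4, -0.4, -0.5]
grip_width: 0.0118
```

```bash
python3 -c "
from h import *
shot('scene','scene2')
go([.3275,.340,.235],7)"
```

```text
t 4.1 pos [ 0.4551 -0.0804  0.2399] psi -2.22 q6 -21.6 w 0.0117 F [ 0.5 -1.2  1.1]
d mm [ 415.1 -143.8    3.7] r deg [ 0.15  0.13 -9.22]
```

View pics/scene2.png

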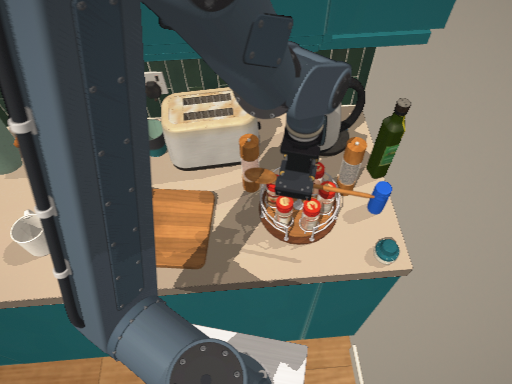

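The spoon is level in the jaws (bowl at (262,180), tail at (375,195)) and clear of the lids. I carry it to the board.

>>> step_arm(targets=[{"dx": 0.02,"dy": -0.007,"dz": 0,"rx": 0,"ry": 0,"rz": 0},{"dx": 0.06,"dy": -0.021,"dz": 0,"rx": 0,"ry": 0,"rz": -1},{"dx": 0.105,"dy": -0.036,"dz": 0,"rx": 0,"ry": 0,"rz": -2},{"dx": 0.15,"dy": -0.052,"dz": 0,"rx": 0,"ry": 0,"rz": -3},{"dx": 0.195,"dy": -0.068,"dz": 0,"rx": 0,"ry": 0,"rz": -4}])

```text
time: 4.72
position: [0.3923, 0.1192, 0.2385]
tool_rot: [0.696, 0.718, -0.001, 0.001]
ft_force: [0.5, 0.9, -0.1]
grip_width: 0.0117
```

```bash
python3 -c "
from h import *
go([.3275,.340,.235],7)"
```

```text
t 4.72 pos [0.3923 0.1192 0.2385] psi 1.81 q6 -0.5 w 0.0117 F [ 0.5  0.9 -0.1]
d mm [222.7 -57.8   3.2] r deg [-0.    0.1  -5.19]
```

>>> step_arm(targets=[{"dx": 0.045,"dy": -0.012,"dz": 0,"rx": 0,"ry": 0,"rz": -1},{"dx": 0.095,"dy": -0.025,"dz": 0,"rx": 0,"ry": 0,"rz": -2},{"dx": 0.145,"dy": -0.038,"dz": 0,"rx": 0,"ry": 0,"rz": -3},{"dx": 0.19,"dy": -0.049,"dz": 0,"rx": 0,"ry": 0,"rz": -4.5},{"dx": 0.222,"dy": -0.057,"dz": 0.003,"rx": 0,"ry": 0,"rz": -5.2}])

```text
time: 5.35
position: [0.3255, 0.3412, 0.2344]
tool_rot: [0.662, 0.75, -0.002, 0.0]
ft_force: [0.5, -0.7, -0.7]
grip_width: 0.0123
```

```bash
python3 -c "
from h import *
go([.3275,.340,.043],7)
c=shot('wrist','wrist3');shot('scene','scene3')"
```

```text
t 5.35 pos [0.3255 0.3412 0.2344] psi 7.17 q6 25.6 w 0.0123 F [ 0.5 -0.7 -0.7]
d mm [ -1.    2.3 191.4] r deg [-0.12  0.12  0.17]
```

View pics/wrist3.png

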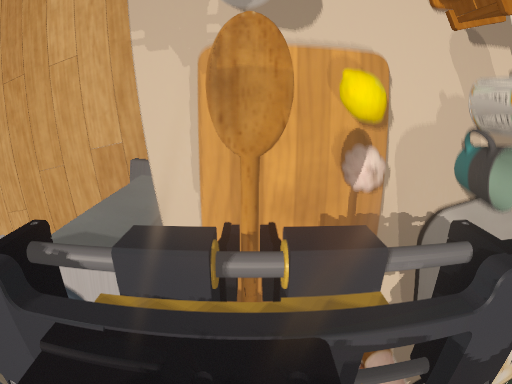

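View pics/scene3.png

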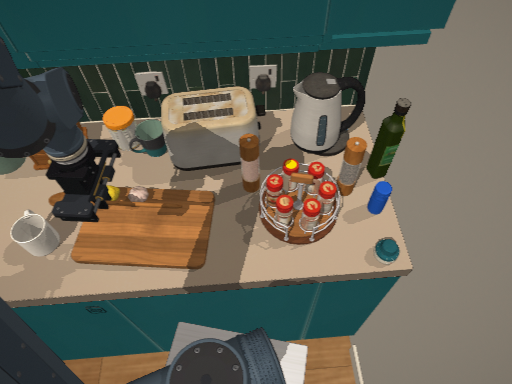

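The spoon is over the board's bare half (spoon at column 250, board spanning columns 198–388, lemon (363,95) and garlic (364,163) to the right). Time to lower.

>>> step_arm(targets=[{"dx": 0,"dy": 0.001,"dz": 0.03,"rx": 0,"ry": 0,"rz": 0},{"dx": 0,"dy": 0.002,"dz": 0.075,"rx": 0,"ry": 0,"rz": 0},{"dx": 0,"dy": 0.002,"dz": 0.12,"rx": 0,"ry": 0,"rz": 0},{"dx": 0,"dy": 0.002,"dz": 0.155,"rx": 0,"ry": 0,"rz": 0},{"dx": 0,"dy": 0.002,"dz": 0.176,"rx": 0,"ry": 0,"rz": 0}])

```text
time: 6.08
position: [0.3249, 0.3401, 0.0561]
tool_rot: [0.661, 0.75, -0.004, -0.001]
ft_force: [-0.1, -0.4, 0.1]
grip_width: 0.0117
```

```bash
python3 -c "
from h import *
go([.3275,.340,.043],7)"
```

```text
t 6.08 pos [0.3249 0.3401 0.0561] psi 7.26 q6 25.5 w 0.0117 F [-0.1 -0.4  0.1]
d mm [-0.4  2.7 13.1] r deg [-0.4   0.22  0.26]
```

>>> step_arm(targets=[{"dx": 0,"dy": 0.001,"dz": 0.005,"rx": -0.2,"ry": 0.1,"rz": 0},{"dx": 0,"dy": 0.002,"dz": 0.009,"rx": -0.4,"ry": 0.2,"rz": 0},{"dx": 0,"dy": 0.002,"dz": 0.011,"rx": -0.4,"ry": 0.2,"rz": 0},{"dx": 0,"dy": 0.002,"dz": 0.0125,"rx": -0.4,"ry": 0.2,"rz": 0},{"dx": 0,"dy": 0.002,"dz": 0.013,"rx": -0.4,"ry": 0.2,"rz": 0}])

```text
time: 6.7
position: [0.3271, 0.3405, 0.0435]
tool_rot: [0.661, 0.75, 0.0, 0.0]
ft_force: [0.2, 0.3, -0.8]
grip_width: 0.0118
```

```bash
python3 -c "
from h import *
go([.3275,.340,.043],7)
c=shot('scene','scene4');cv2.imwrite('pics/s4c.png',cv2.resize(c['img'][150:290,40:250],None,fx=3.5,fy=3.5))"
```

```text
t 6.7 pos [0.3271 0.3405 0.0435] psi 7.26 q6 25.3 w 0.0118 F [ 0.2  0.3 -0.8]
d mm [-0.5  0.4  0.5] r deg [ 0.06 -0.01  0.26]
```

View pics/s4c.png

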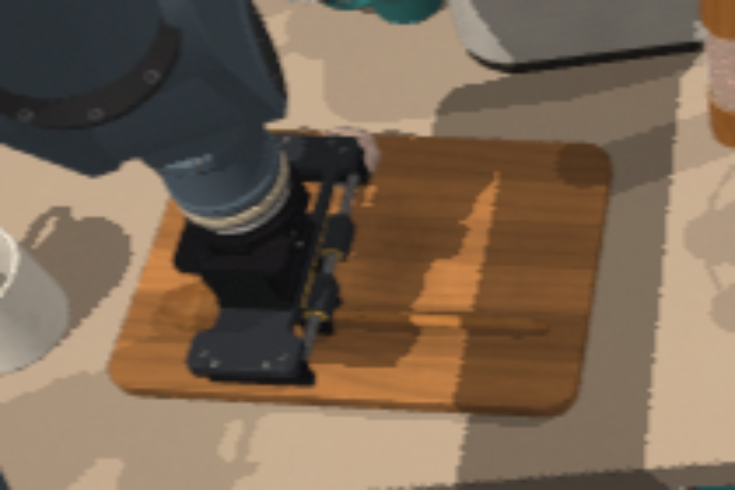

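The spoon lies on the board, its tail at crop (548,327). I let go and rise.

>>> step_arm(targets=[{"dx": 0,"dy": 0,"dz": 0,"rx": 0,"ry": 0,"rz": 0},{"dx": 0,"dy": 0,"dz": 0,"rx": 0,"ry": 0,"rz": 0},{"dx": 0,"dy": 0,"dz": 0,"rx": 0,"ry": 0,"rz": 0},{"dx": 0,"dy": 0,"dz": -0.004,"rx": 0,"ry": 0,"rz": 0},{"dx": 0,"dy": 0,"dz": -0.015,"rx": 0,"ry": 0,"rz": 0}], gripper=0.5)

```text
time: 7.38
position: [0.3266, 0.3402, 0.0586]
tool_rot: [0.661, 0.75, -0.0, 0.0]
ft_force: [-0.7, 0.2, 0.2]
grip_width: 0.0421
```

>>> step_arm(targets=[{"dx": 0,"dy": 0,"dz": -0.03,"rx": 0,"ry": 0,"rz": 0},{"dx": 0,"dy": 0,"dz": -0.07,"rx": 0,"ry": 0,"rz": 0},{"dx": 0,"dy": 0,"dz": -0.115,"rx": 0,"ry": 0,"rz": 0},{"dx": 0,"dy": 0,"dz": -0.16,"rx": 0,"ry": 0,"rz": 0},{"dx": 0,"dy": 0,"dz": -0.19,"rx": 0,"ry": 0,"rz": 0}])

```text
time: 8.0
position: [0.3269, 0.3405, 0.2516]
tool_rot: [0.661, 0.75, 0.001, 0.001]
ft_force: [0.3, 0.1, -0.2]
grip_width: 0.0435
```

```bash
python3 -c "
from h import *
go([.5155,-.087,.245],0.6)
c=shot('scene','scene5');w=shot('wrist','wrist5');cv2.imwrite('pics/s5c.png',np.hstack([c['img'],w['img']])[:, :][::1] if 0 else cv2.resize(c['img'][130:290,20:400],None,fx=2,fy=2))
P=cloud(c);print(P[238:243:2,150:200:10].round(3).tolist())"
```

```text
t 8.0 pos [0.3269 0.3405 0.2516] psi 7.26 q6 25.3 w 0.0435 F [ 0.3  0.1 -0.2]
d mm [-447.9  133.     6.5] r deg [ 0.16 -0.07  6.66]
[[[0.345, 0.295, 0.018], [0.35, 0.268, 0.019], [0.354, 0.24, 0.02], [0.358, 0.213, 0.022], [0.365, 0.188, 0.017]], [[0.333, 0.287, 0.034], [0.338, 0.261, 0.032], [0.342, 0.234, 0.033], [0.354, 0.213, 0.017], [0.358, 0.186, 0.018]], [[0.329, 0.287, 0.028], [0.334, 0.261, 0.027], [0.337, 0.233, 0.031], [0.343, 0.207, 0.028], [0.347, 0.18, 0.03]]]
```

View pics/s5c.png

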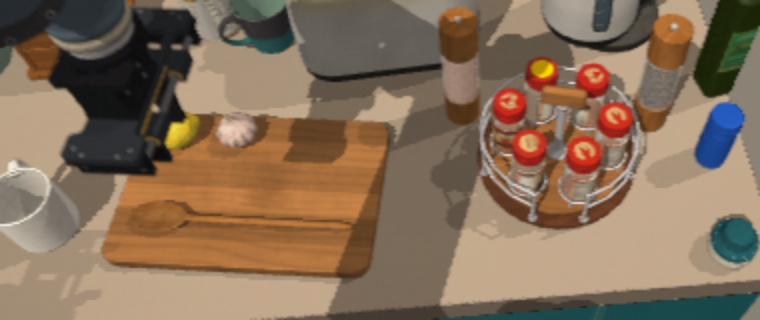

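View pics/wrist5.png

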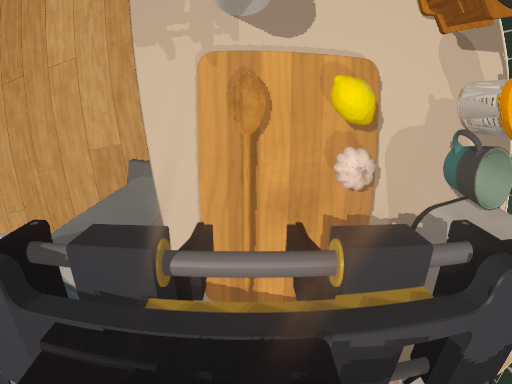

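The spoon lies flat on the board, tail at wrist (249,275) and bowl at (247,100), and it is let go. Now to the carousel handle.

>>> step_arm(targets=[{"dx": -0.03,"dy": 0.009,"dz": -0.004,"rx": 0,"ry": 0,"rz": 0},{"dx": -0.08,"dy": 0.024,"dz": -0.006,"rx": 0,"ry": 0,"rz": 1},{"dx": -0.13,"dy": 0.039,"dz": -0.006,"rx": 0,"ry": 0,"rz": 2},{"dx": -0.18,"dy": 0.054,"dz": -0.006,"rx": 0,"ry": 0,"rz": 3},{"dx": -0.23,"dy": 0.069,"dz": -0.006,"rx": 0,"ry": 0,"rz": 4}])

```text
time: 8.72
position: [0.4255, 0.1205, 0.2578]
tool_rot: [0.687, 0.727, 0.004, 0.001]
ft_force: [0.7, 0.2, -0.3]
grip_width: 0.0435
```

```bash
python3 -c "
from h import *
go([.5155,-.087,.25],0.6)"
```

```text
t 8.72 pos [0.4255 0.1205 0.2578] psi 3.24 q6 -2.3 w 0.0435 F [ 0.7  0.2 -0.3]
d mm [-212.2   78.1    7.4] r deg [ 0.35 -0.24  2.64]
```

>>> step_arm(targets=[{"dx": -0.045,"dy": 0.017,"dz": 0,"rx": 0,"ry": 0,"rz": 0.5},{"dx": -0.095,"dy": 0.035,"dz": 0,"rx": 0,"ry": 0,"rz": 1},{"dx": -0.145,"dy": 0.053,"dz": 0,"rx": 0,"ry": 0,"rz": 1.5},{"dx": -0.19,"dy": 0.07,"dz": 0.003,"rx": 0.2,"ry": -0.1,"rz": 2},{"dx": -0.212,"dy": 0.078,"dz": 0.007,"rx": 0.3,"ry": -0.2,"rz": 2.6}])

```text
time: 9.35
position: [0.5157, -0.0888, 0.2496]
tool_rot: [0.704, 0.71, 0.0, -0.0]
ft_force: [-0.4, 0.6, 1.0]
grip_width: 0.044
```

```bash
python3 -c "
from h import *
go([.5155,-.087,.158],0.6)
c=shot('wrist','wrist6')
hsv=cv2.cvtColor(c['img'],cv2.COLOR_BGR2HSV);print(hsv[215,225:285].tolist()[::3])"
```

```text
t 9.35 pos [ 0.5157 -0.0888  0.2496] psi 0.47 q6 -22.5 w 0.044 F [-0.4  0.6  1. ]
d mm [ 1.7 -0.2 91.6] r deg [ 0.   -0.06 -0.13]
[[14, 164, 138], [14, 163, 144], [14, 162, 140], [11, 93, 145], [11, 49, 155], [14, 82, 177], [14, 122, 182], [16, 169, 210], [17, 170, 220], [17, 171, 215], [15, 166, 163], [15, 166, 158], [13, 91, 145], [11, 51, 165], [12, 64, 144], [14, 167, 145], [14, 164, 146], [15, 167, 159], [16, 168, 196], [13, 84, 203]]
```

View pics/wrist6.png

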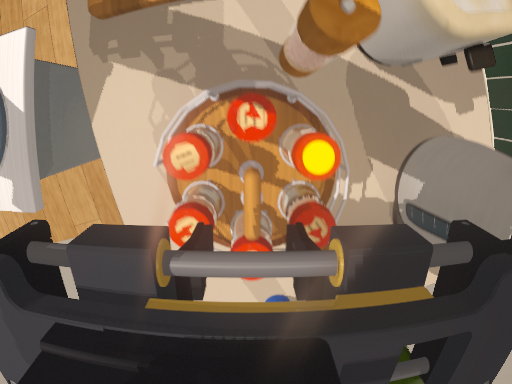

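The handle (column 251) is centred between the jaws (212–288). I descend and grip it.

>>> step_arm(targets=[{"dx": 0.001,"dy": 0,"dz": 0.025,"rx": 0,"ry": 0,"rz": 0},{"dx": 0.001,"dy": 0,"dz": 0.055,"rx": 0,"ry": 0,"rz": 0},{"dx": 0.001,"dy": 0,"dz": 0.078,"rx": 0,"ry": 0,"rz": 0},{"dx": 0.001,"dy": 0,"dz": 0.088,"rx": 0,"ry": 0,"rz": 0},{"dx": 0.001,"dy": 0,"dz": 0.0915,"rx": 0,"ry": 0,"rz": 0}])

```text
time: 10.02
position: [0.5161, -0.0886, 0.1572]
tool_rot: [0.704, 0.71, -0.0, -0.0]
ft_force: [0.3, 0.1, -0.2]
grip_width: 0.0436
```

>>> step_arm(targets=[{"dx": 0,"dy": 0,"dz": 0,"rx": 0,"ry": 0,"rz": 0},{"dx": 0,"dy": 0,"dz": 0,"rx": 0,"ry": 0,"rz": 0},{"dx": 0,"dy": 0,"dz": 0,"rx": 0,"ry": 0,"rz": 0},{"dx": 0,"dy": 0,"dz": 0,"rx": 0,"ry": 0,"rz": 0},{"dx": 0,"dy": 0,"dz": 0,"rx": 0,"ry": 0,"rz": 0}], gripper=0, force=20)

```text
time: 10.65
position: [0.5171, -0.0887, 0.1578]
tool_rot: [0.704, 0.71, 0.0, 0.001]
ft_force: [1.6, 0.9, 2.0]
grip_width: 0.0173
```

```bash
python3 -c "
from h import *
go([.5155,-.087,.158],90)
print(telemetry.get_obs()['moment'])
c=ld('wrist6');d=wz(c,318,157,.13);print('dot',d)
c=shot('wrist','wrist7')"
```

```text
t 10.65 pos [ 0.5171 -0.0887  0.1578] psi 0.47 q6 -22.4 w 0.0173 F [1.6 0.9 2. ]
d mm [ 1.7 -1.6 -0.2] r deg [ 6.000e-02  9.000e-02 -8.953e+01]
[ 0.09965972 -0.28217823 -0.04997153]
dot [ 0.57666785 -0.05202893  0.13      ]
```

View pics/wrist7.png

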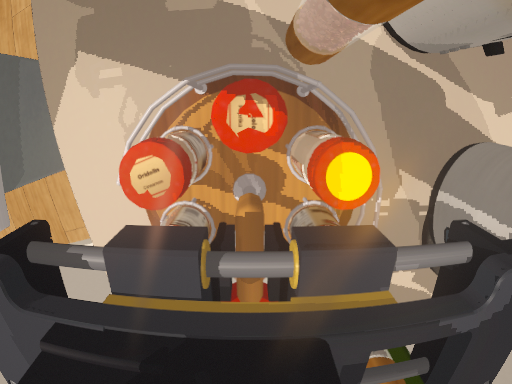

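>>> step_arm(targets=[{"dx": 0,"dy": 0,"dz": 0,"rx": 0,"ry": 0,"rz": 0},{"dx": 0,"dy": 0,"dz": 0,"rx": 0,"ry": 0,"rz": 0},{"dx": 0,"dy": 0,"dz": 0,"rx": 0,"ry": 0,"rz": 0},{"dx": 0,"dy": 0,"dz": 0,"rx": 0,"ry": 0,"rz": 0},{"dx": 0,"dy": 0,"dz": 0,"rx": 0,"ry": 0,"rz": 0}])

```text
time: 11.32
position: [0.5171, -0.0887, 0.1578]
tool_rot: [0.704, 0.71, 0.0, 0.001]
ft_force: [1.2, 0.5, 1.4]
grip_width: 0.0174
```

```bash
python3 -c "
from h import *
go([.5155,-.087,.158],90)
print(telemetry.get_obs()['moment'])"
```

```text
t 11.32 pos [ 0.5171 -0.0887  0.1578] psi 0.47 q6 -22.4 w 0.0174 F [1.2 0.5 1.4]
d mm [ 1.7 -1.6 -0.2] r deg [ 6.000e-02  1.000e-01 -8.953e+01]
[ 0.09849932 -0.15123555 -0.02437805]
```

The opening holds at 17.4 mm instead of 14 mm, so the tips (z≈0.139) may be pinching the post below the grip. I open, rise 6 mm and grip again.

>>> step_arm(targets=[{"dx": 0,"dy": 0,"dz": 0,"rx": 0,"ry": 0,"rz": 0},{"dx": 0,"dy": 0,"dz": 0,"rx": 0,"ry": 0,"rz": 0},{"dx": 0,"dy": 0,"dz": -0.002,"rx": 0,"ry": 0,"rz": 0},{"dx": 0,"dy": 0,"dz": -0.005,"rx": 0,"ry": 0,"rz": 0},{"dx": 0,"dy": 0,"dz": -0.006,"rx": 0,"ry": 0,"rz": 0}], gripper=0.35)

```text
time: 11.95
position: [0.5171, -0.0888, 0.1641]
tool_rot: [0.704, 0.71, 0.0, 0.001]
ft_force: [-0.3, 0.1, 0.3]
grip_width: 0.0302
```

>>> step_arm(targets=[{"dx": 0,"dy": 0,"dz": 0,"rx": 0,"ry": 0,"rz": 0},{"dx": 0,"dy": 0,"dz": 0,"rx": 0,"ry": 0,"rz": 0},{"dx": 0,"dy": 0,"dz": 0,"rx": 0,"ry": 0,"rz": 0},{"dx": 0,"dy": 0,"dz": 0,"rx": 0,"ry": 0,"rz": 0},{"dx": 0,"dy": 0,"dz": 0,"rx": 0,"ry": 0,"rz": 0}], gripper=0)

```text
time: 12.58
position: [0.5172, -0.0888, 0.1641]
tool_rot: [0.704, 0.71, 0.0, 0.001]
ft_force: [0.5, -0.7, 1.4]
grip_width: 0.0135
```

```bash
python3 -c "
from h import *
go([.5155,-.087,.158],90)
print(telemetry.get_obs()['moment'])"
```

```text
t 12.57 pos [ 0.5172 -0.0888  0.1641] psi 0.47 q6 -22.4 w 0.0135 F [ 0.5 -0.7  1.4]
d mm [ 1.8 -1.7  6.1] r deg [ 6.000e-02  1.200e-01 -8.953e+01]
[-0.09994859  0.08685881  0.01338552]
```

The grip is now 13.5 mm, on the wooden handle. First bite of the turn, counter-clockwise (−rz).

>>> step_arm(targets=[{"dx": 0,"dy": 0,"dz": 0,"rx": 0,"ry": 0,"rz": -3},{"dx": 0,"dy": 0,"dz": 0,"rx": 0,"ry": 0,"rz": -9},{"dx": 0,"dy": 0,"dz": 0,"rx": 0,"ry": 0,"rz": -16},{"dx": 0,"dy": 0,"dz": 0,"rx": 0,"ry": 0,"rz": -22},{"dx": 0,"dy": 0,"dz": 0,"rx": 0,"ry": 0,"rz": -25}])

```text
time: 13.2
position: [0.5179, -0.0886, 0.1641]
tool_rot: [0.533, 0.846, 0.001, 0.002]
ft_force: [2.3, 1.0, -0.6]
grip_width: 0.0137
```

```bash
python3 -c "
from h import *
go([.5155,-.087,.164],90)
print(telemetry.get_obs()['moment'])
c=shot('wrist','wrist8')"
```

```text
t 13.2 pos [ 0.5179 -0.0886  0.1641] psi 25.55 q6 -47.5 w 0.0137 F [ 2.3  1.  -0.6]
d mm [ 2.5 -1.4  0.1] r deg [  0.1    0.19 -64.45]
[ 0.06801584 -0.10865302  0.04721805]
```

View pics/wrist8.png

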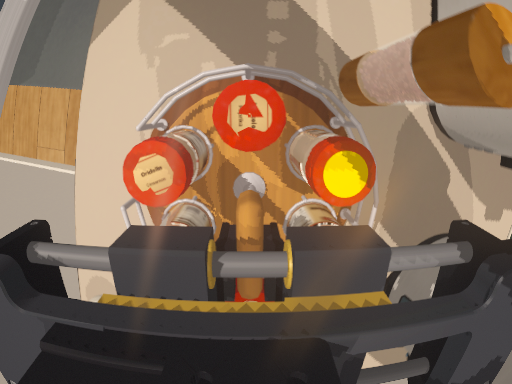

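The turntable follows: the jars keep their place in the picture, with the dot at (345,175). The gap shows at the left between the wire ends (145,125) and (130,205). Carry on.

>>> step_arm(targets=[{"dx": 0.001,"dy": 0,"dz": 0,"rx": 0,"ry": 0,"rz": -4},{"dx": 0.001,"dy": 0,"dz": 0,"rx": 0,"ry": 0,"rz": -12},{"dx": 0.001,"dy": 0,"dz": 0,"rx": 0,"ry": 0,"rz": -20},{"dx": 0.001,"dy": 0,"dz": 0,"rx": 0,"ry": 0,"rz": -28},{"dx": 0.001,"dy": 0,"dz": 0,"rx": 0,"ry": 0,"rz": -35}])

```text
time: 13.88
position: [0.5186, -0.0879, 0.1641]
tool_rot: [0.252, 0.968, 0.001, 0.003]
ft_force: [3.6, 0.9, -2.8]
grip_width: 0.0137
```

>>> step_arm(targets=[{"dx": 0,"dy": 0,"dz": 0,"rx": 0,"ry": 0,"rz": -7},{"dx": 0,"dy": 0,"dz": 0,"rx": 0,"ry": 0,"rz": -14},{"dx": 0,"dy": 0,"dz": 0,"rx": 0,"ry": 0,"rz": -20},{"dx": 0,"dy": 0,"dz": 0,"rx": 0,"ry": 0,"rz": -24},{"dx": 0,"dy": 0,"dz": 0,"rx": 0,"ry": 0,"rz": -25}])

```text
time: 14.5
position: [0.5189, -0.0872, 0.1641]
tool_rot: [0.038, 0.999, 0.001, 0.003]
ft_force: [1.9, 4.0, 0.9]
grip_width: 0.0142
```

```bash
python3 -c "
from h import *
go([.5155,-.087,.164],90)
print(telemetry.get_obs()['moment'])
c=shot('wrist','wrist9')"
```

```text
t 14.5 pos [ 0.5189 -0.0872  0.1641] psi 85.69 q6 -107.7 w 0.0142 F [1.9 4.  0.9]
d mm [ 3.4 -0.1  0. ] r deg [ 0.07  0.37 -4.31]
[ 0.59265515 -0.12486261  0.02590647]
```

View pics/wrist9.png

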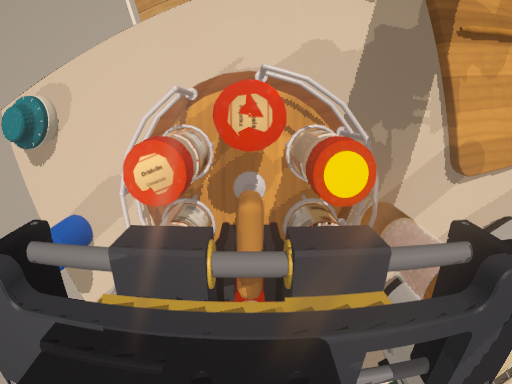

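The wrist now sees the gap: wire ends at (190,93) and (263,72), the dot at (346,174). From these I measure how far the turn still is.

```bash
python3 -c "
from h import *
c=ld('wrist9');hsv=cv2.cvtColor(c['img'],cv2.COLOR_BGR2HSV)
cv2.imwrite('pics/w9c.png',cv2.resize(c['img'][55:135,140:390],None,fx=3,fy=3,interpolation=cv2.INTER_CUBIC))
m=cv2.inRange(hsv,(22,200,150),(35,255,255));k,l,st,ce=cv2.connectedComponentsWithStats(m);i=1+st[1:,4].argmax();d=wz(c,*ce[i],.13);print(ce[i],d)
a=wz(c,190,93,.082);b=wz(c,263,72,.082);print(a,b,np.linalg.norm(a-b))
for ax in ([.5155,-.087],[.518,-.0875]):
  f=lambda p:np.degrees(np.arctan2(p[1]-ax[1],p[0]-ax[0]))%360
  R=lambda p:np.hypot(p[0]-ax[0],p[1]-ax[1])
  print('dot',f(d),R(d),'gap',f(a),R(a),f(b),R(b),'mid',(f(a)+f(b))/2)
"
```

```text
[345.68190128 173.80987203] [ 0.48586457 -0.02325144  0.13      ]
[ 0.42581168 -0.12393276  0.082     ] [ 0.41488043 -0.06825521  0.082     ] 0.05674046879029852
dot 114.9327782525099 0.07030033770521263 gap 202.3813762138898 0.09699496145995741 169.44713082234003 0.1023506907339234 mid 185.91425351811492
dot 116.57300967757986 0.0718370601497197 gap 201.56389571133772 0.09912634047283457 169.42873154267483 0.10489998334344111 mid 185.49631362700626
```

View pics/w9c.png

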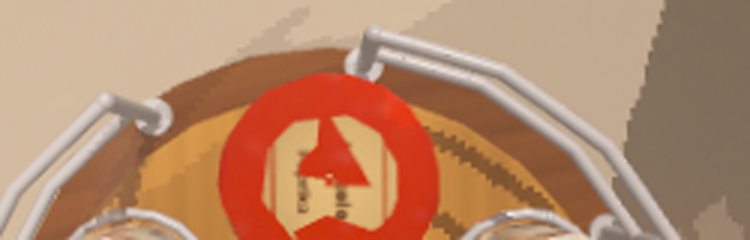

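```bash
python3 -c "
from h import *
c=ld('wrist9')
d=wz(c,345.7,173.8,.13)
for z,pa,pb in((.08,(176,88),(264.3,67)),(.012,(191,93.5),(261,77.7))):
 a=wz(c,*pa,z);b=wz(c,*pb,z);print(z,a,b,np.linalg.norm(a-b))
 for ax in ([.5155,-.087],[.518,-.0875]):
  f=lambda p:np.degrees(np.arctan2(p[1]-ax[1],p[0]-ax[0]))%360
  R=lambda p:np.hypot(p[0]-ax[0],p[1]-ax[1])
  print('gap',f(a),R(a),f(b),R(b),'mid',(f(a)+f(b))/2,'dot',f(d))
"
```

```text
0.08 [ 0.42037033 -0.13489922  0.08      ] [ 0.41078453 -0.06687364  0.08      ] 0.06869765305116897
gap 206.7259436247551 0.1065081708592124 169.12039939242663 0.10663207927840433 mid 187.92317150859088 dot 114.93273997820592
gap 205.89658168522445 0.10852759834337114 169.11035075970204 0.10918151880482417 mid 187.50346622246326 dot 116.57266654719815
0.012 [ 0.42030379 -0.13630825  0.012     ] [ 0.4109429  -0.06659526  0.012     ] 0.07033865285193115
gap 207.3825468791885 0.10720830986050328 168.95729078504604 0.1065295287765592 mid 188.16991883211728 dot 114.93273997820592
gap 206.54634662521906 0.10920986454762323 168.95104498368985 0.10907901145277937 mid 187.74869580445446 dot 116.57266654719815
```

The gap's middle is confirmed at 188° (ends 69–70 mm apart, radius 107–109 mm). The dot is at about 115.3°, so 72.5° remain. Re-grip half a turn round: open, rise, turn the tool, come down.

>>> step_arm(targets=[{"dx": 0,"dy": 0,"dz": 0,"rx": 0,"ry": 0,"rz": 0},{"dx": 0,"dy": 0,"dz": 0,"rx": 0,"ry": 0,"rz": 0},{"dx": 0,"dy": 0,"dz": 0,"rx": 0,"ry": 0,"rz": 0},{"dx": 0,"dy": 0,"dz": -0.015,"rx": 0,"ry": 0,"rz": 0},{"dx": 0,"dy": 0,"dz": -0.04,"rx": 0,"ry": 0,"rz": 0}], gripper=0.4)

```text
time: 15.18
position: [0.5181, -0.0872, 0.2046]
tool_rot: [0.037, 0.999, 0.001, 0.002]
ft_force: [-0.3, -1.3, 0.6]
grip_width: 0.0344
```

```bash
python3 -c "
from h import *
go([.5172,-.0875,.205],-94.3)
shot('scene','scene10')
c=ld('scene10');cv2.imwrite('pics/s10c.png',cv2.resize(c['img'][140:250,230:400],None,fx=4.4,fy=4.4))"
```

```text
t 15.18 pos [ 0.5181 -0.0872  0.2046] psi 85.7 q6 -107.7 w 0.0344 F [-0.3 -1.3  0.6]
d mm [ 0.9 -0.4 -0.4] r deg [-4.3e-01  1.5e-01 -1.8e+02]
```

View pics/s10c.png

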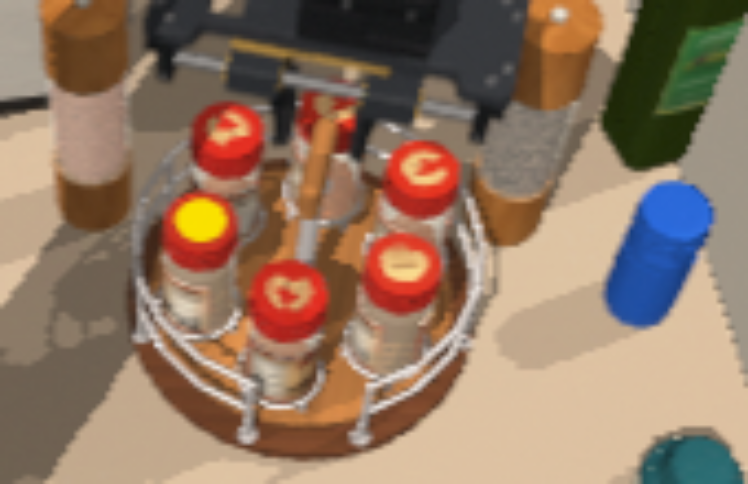

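The jars stand upright, the dot lid is at crop (202,220), and the turntable holds still. I turn the tool back by 180°.

>>> step_arm(targets=[{"dx": 0.001,"dy": 0,"dz": 0,"rx": 0,"ry": 0,"rz": 6},{"dx": 0.001,"dy": 0,"dz": 0,"rx": 0,"ry": 0,"rz": 16},{"dx": 0.001,"dy": 0,"dz": 0,"rx": 0,"ry": 0,"rz": 26},{"dx": 0.001,"dy": 0,"dz": 0,"rx": 0,"ry": 0,"rz": 36},{"dx": 0.001,"dy": 0,"dz": 0,"rx": 0,"ry": 0,"rz": 46}])

```text
time: 15.85
position: [0.5195, -0.0881, 0.2089]
tool_rot: [0.427, 0.904, 0.002, 0.006]
ft_force: [0.2, 1.0, 0.2]
grip_width: 0.0345
```

>>> step_arm(targets=[{"dx": 0,"dy": 0,"dz": 0,"rx": 0,"ry": 0,"rz": 10},{"dx": 0,"dy": 0,"dz": 0,"rx": 0,"ry": 0,"rz": 20},{"dx": 0,"dy": 0,"dz": 0,"rx": 0,"ry": 0,"rz": 30},{"dx": 0,"dy": 0,"dz": 0,"rx": 0,"ry": 0,"rz": 40},{"dx": 0,"dy": 0,"dz": 0,"rx": 0,"ry": 0,"rz": 50}])

```text
time: 16.48
position: [0.5197, -0.0882, 0.2095]
tool_rot: [0.771, 0.636, 0.005, 0.005]
ft_force: [0.7, -0.3, -0.3]
grip_width: 0.0348
```

>>> step_arm(targets=[{"dx": 0,"dy": 0,"dz": 0,"rx": 0,"ry": 0,"rz": 10},{"dx": 0,"dy": 0,"dz": 0,"rx": 0,"ry": 0,"rz": 20},{"dx": 0,"dy": 0,"dz": 0,"rx": 0,"ry": 0,"rz": 30},{"dx": 0,"dy": 0,"dz": 0,"rx": 0,"ry": 0,"rz": 40},{"dx": 0,"dy": 0,"dz": 0,"rx": 0,"ry": 0,"rz": 50}])

```text
time: 17.1
position: [0.5199, -0.0884, 0.2102]
tool_rot: [0.969, 0.248, 0.007, 0.003]
ft_force: [-0.4, -0.1, 0.1]
grip_width: 0.0349
```

```bash
python3 -c "
from h import *
go([.5172,-.0875,.205],-94.3)"
```

```text
t 17.1 pos [ 0.5199 -0.0884  0.2102] psi -61.28 q6 39.3 w 0.0349 F [-0.4 -0.1  0.1]
d mm [-2.  -2.1  5.1] r deg [ 0.36 -0.8  33.02]
```

>>> step_arm(targets=[{"dx": -0.0005,"dy": -0.0005,"dz": 0,"rx": 0,"ry": 0,"rz": 9},{"dx": -0.001,"dy": -0.001,"dz": 0,"rx": 0.2,"ry": -0.3,"rz": 18},{"dx": -0.002,"dy": -0.002,"dz": 0,"rx": 0.3,"ry": -0.6,"rz": 26},{"dx": -0.002,"dy": -0.002,"dz": 0,"rx": 0.4,"ry": -0.8,"rz": 32},{"dx": -0.002,"dy": -0.002,"dz": 0,"rx": 0.4,"ry": -0.8,"rz": 33}])

```text
time: 17.73
position: [0.5174, -0.0877, 0.2106]
tool_rot: [0.999, -0.037, 0.0, -0.0]
ft_force: [0.1, 0.2, 0.2]
grip_width: 0.0346
```

```bash
python3 -c "
from h import *
go([.5172,-.0875,.164],-94.3)
c=shot('wrist','wrist11')"
```

```text
t 17.73 pos [ 0.5174 -0.0877  0.2106] psi -94.27 q6 72.4 w 0.0346 F [0.1 0.2 0.2]
d mm [-0.2 -0.2 46.6] r deg [-0.01 -0.04  0.03]
```

View pics/wrist11.png

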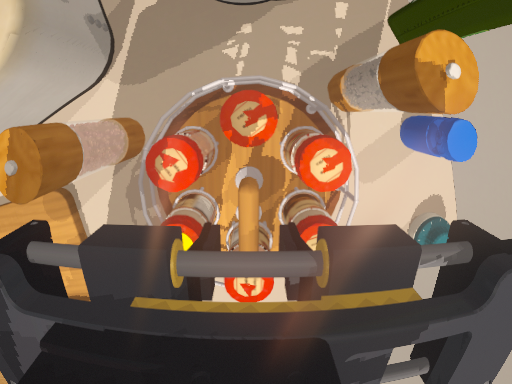

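The handle (column 249) is centred and aligned between the jaws. I descend and grip.

>>> step_arm(targets=[{"dx": 0,"dy": 0,"dz": 0.012,"rx": 0,"ry": 0,"rz": 0},{"dx": 0,"dy": 0,"dz": 0.027,"rx": 0,"ry": 0,"rz": 0},{"dx": 0,"dy": 0,"dz": 0.039,"rx": 0,"ry": 0,"rz": 0},{"dx": 0,"dy": 0,"dz": 0.045,"rx": 0,"ry": 0,"rz": 0},{"dx": 0,"dy": 0,"dz": 0.0465,"rx": 0,"ry": 0,"rz": 0}])

```text
time: 18.4
position: [0.5171, -0.0876, 0.1633]
tool_rot: [0.999, -0.037, -0.0, -0.0]
ft_force: [0.1, 0.3, 0.1]
grip_width: 0.035
```

>>> step_arm(targets=[{"dx": 0,"dy": 0,"dz": 0,"rx": 0,"ry": 0,"rz": 0},{"dx": 0,"dy": 0,"dz": 0,"rx": 0,"ry": 0,"rz": 0},{"dx": 0,"dy": 0,"dz": 0,"rx": 0,"ry": 0,"rz": 0},{"dx": 0,"dy": 0,"dz": 0,"rx": 0,"ry": 0,"rz": 0},{"dx": 0,"dy": 0,"dz": 0,"rx": 0,"ry": 0,"rz": 0}], gripper=0, force=20)

```text
time: 19.02
position: [0.5174, -0.0871, 0.1637]
tool_rot: [0.999, -0.037, 0.0, -0.001]
ft_force: [2.1, 4.0, 1.7]
grip_width: 0.0137
```

>>> step_arm(targets=[{"dx": 0,"dy": 0,"dz": 0,"rx": 0,"ry": 0,"rz": -3},{"dx": 0,"dy": 0,"dz": 0,"rx": 0,"ry": 0,"rz": -9},{"dx": 0,"dy": 0,"dz": 0,"rx": 0,"ry": 0,"rz": -16},{"dx": 0,"dy": 0,"dz": 0,"rx": 0,"ry": 0,"rz": -24},{"dx": 0,"dy": 0,"dz": 0,"rx": 0,"ry": 0,"rz": -30}])

```text
time: 19.65
position: [0.5173, -0.0869, 0.1637]
tool_rot: [0.975, 0.224, 0.0, -0.001]
ft_force: [1.1, 2.6, 1.0]
grip_width: 0.0137
```

```bash
python3 -c "
from h import *
go([.5172,-.0875,.164],-21.8);print(telemetry.get_obs()['moment'])"
```

```text
t 19.65 pos [ 0.5173 -0.0869  0.1637] psi -64.08 q6 42.2 w 0.0137 F [1.1 2.6 1. ]
d mm [-0.4  0.4 -0.3] r deg [ -0.05  -0.08 -42.28]
[0.35798611 0.08343569 0.00178144]
```

>>> step_arm(targets=[{"dx": 0,"dy": 0,"dz": 0,"rx": 0,"ry": 0,"rz": -6},{"dx": 0,"dy": 0,"dz": 0,"rx": 0,"ry": 0,"rz": -14},{"dx": 0,"dy": 0,"dz": 0,"rx": 0,"ry": 0,"rz": -22},{"dx": 0,"dy": 0,"dz": 0,"rx": 0,"ry": 0,"rz": -29},{"dx": 0,"dy": 0,"dz": 0,"rx": 0,"ry": 0,"rz": -33}])

```text
time: 20.27
position: [0.5173, -0.0868, 0.1637]
tool_rot: [0.87, 0.493, 0.001, -0.001]
ft_force: [1.3, 2.2, 0.9]
grip_width: 0.0138
```

>>> step_arm(targets=[{"dx": 0,"dy": 0,"dz": 0,"rx": 0,"ry": 0,"rz": -3},{"dx": 0,"dy": 0,"dz": 0,"rx": 0,"ry": 0,"rz": -6},{"dx": 0,"dy": 0,"dz": 0,"rx": 0,"ry": 0,"rz": -8},{"dx": 0,"dy": 0,"dz": 0,"rx": 0,"ry": 0,"rz": -9.2},{"dx": 0,"dy": 0,"dz": 0,"rx": 0,"ry": 0,"rz": -9.2}])

```text
time: 20.9
position: [0.5172, -0.0868, 0.1637]
tool_rot: [0.828, 0.561, 0.001, -0.001]
ft_force: [-0.1, 2.3, 0.6]
grip_width: 0.0138
```

```bash
python3 -c "
from h import *
go([.5172,-.0875,.164],-21.8);print(telemetry.get_obs()['moment'])
c=shot('scene','scene12');cv2.imwrite('pics/s12c.png',cv2.resize(c['img'][140:250,230:400],None,fx=4.4,fy=4.4,interpolation=cv2.INTER_CUBIC))
t=shot('top','top12');cv2.imwrite('pics/t12c.png',cv2.resize(t['img'][140:250,220:390],None,fx=4.4,fy=4.4,interpolation=cv2.INTER_CUBIC))
for n,c in(('s',c),('t',t)):
  m=cv2.inRange(cv2.cvtColor(c['img'],cv2.COLOR_BGR2HSV),(22,170,120),(35,255,255))
  k,l,st,ce=cv2.connectedComponentsWithStats(m)
  for i in range(1,k):
    if st[i,4]>15: print(n,ce[i].round(1),st[i,4],onz(c,*ce[i],.13).round(4))
"
```

```text
t 20.9 pos [ 0.5172 -0.0868  0.1637] psi -21.73 q6 -0.2 w 0.0138 F [-0.1  2.3  0.6]
d mm [-0.6  0.2 -0.3] r deg [-0.03 -0.09  0.07]
[0.22021911 0.04100011 0.01876378]
s [403.3 124.5] 18 [ 0.7786 -0.3581  0.13  ]
s [301.4 206.3] 96 [ 0.4476 -0.0995  0.13  ]
t [107.1 212.8] 247 [0.4401 0.42   0.13  ]
```

View pics/s12c.png

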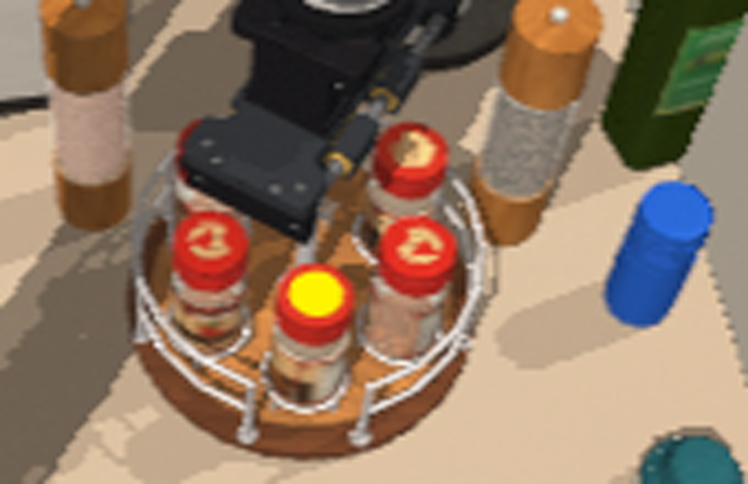

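View pics/t12c.png

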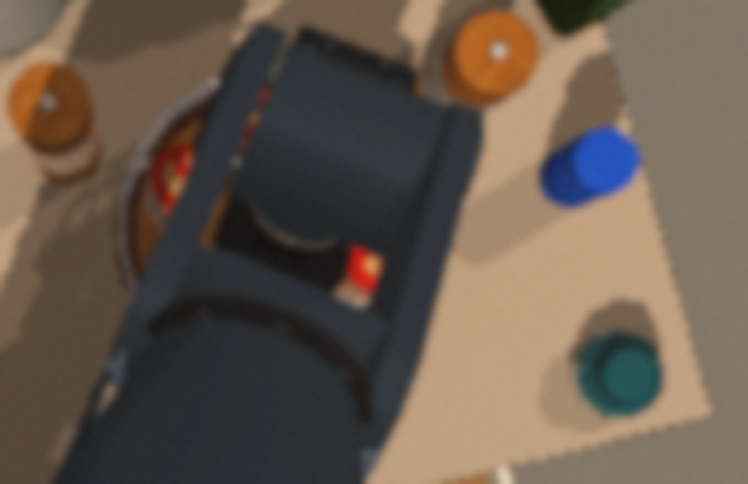

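The dotted jar stands in the gap at 189.1° in the scene view, where the gap's middle measures 189.1°. I hold once more, then check the spoon, mills, timer and stillness before handing in.

>>> step_arm(targets=[{"dx": 0,"dy": 0,"dz": 0,"rx": 0,"ry": 0,"rz": 0},{"dx": 0,"dy": 0,"dz": 0,"rx": 0,"ry": 0,"rz": 0},{"dx": 0,"dy": 0,"dz": 0,"rx": 0,"ry": 0,"rz": 0},{"dx": 0,"dy": 0,"dz": 0,"rx": 0,"ry": 0,"rz": 0},{"dx": 0,"dy": 0,"dz": 0,"rx": 0,"ry": 0,"rz": 0}])

```text
time: 21.62
position: [0.5173, -0.0868, 0.1637]
tool_rot: [0.828, 0.561, 0.001, -0.001]
ft_force: [0.1, 2.7, 0.8]
grip_width: 0.0141
```

```bash
python3 -c "
from h import *
c=shot('scene','scene13');o=telemetry.get_obs();print(o['time'],o['grip_width'],np.abs(o['joint_velocities']).max(),o['position'])
P=cloud(c);hsv=cv2.cvtColor(c['img'],cv2.COLOR_BGR2HSV)
for nm,a in(('timer',(cv2.inRange(hsv,(80,100,20),(100,255,255))>0)&(P[...,1]<-.2)&(P[...,0]<.6)&(P[...,2]>.03)),('tall',(P[...,2]>.19)&(P[...,2]<.216)&(P[...,0]>.45)&(P[...,0]<.72)&(P[...,1]<.12)&(P[...,1]>-.3)),('spoon',(P[...,2]>.028)&(P[...,2]<.042)&(P[...,0]>.26)&(P[...,0]<.4)&(P[...,1]<.5)&(P[...,1]>.14))):
  k,l,st,ce=cv2.connectedComponentsWithStats(a.astype(np.uint8))
  for i in range(1,k):
    if st[i,4]>20: print(nm,ce[i].round(),st[i,4],np.median(P[l==i],0).round(3),P[l==i].min(0).round(3),P[l==i].max(0).round(3))
cv2.imwrite('pics/s13.png',c['img'])"
```

```text
21.675 0.014180299695708191 0.002721116633407372 [ 0.51724673 -0.08683491  0.16368245]
timer [387. 249.] 348 [ 0.409 -0.334  0.048] [ 0.386 -0.365  0.03 ] [ 0.442 -0.309  0.058]
tall [386. 126.] 112 [ 0.686 -0.288  0.207] [ 0.668 -0.3    0.19 ] [ 0.711 -0.278  0.216]
tall [248. 142.] 286 [0.571 0.06  0.202] [0.551 0.035 0.19 ] [0.602 0.086 0.211]
tall [356. 145.] 303 [ 0.608 -0.213  0.202] [ 0.586 -0.24   0.19 ] [ 0.639 -0.189  0.209]
spoon [178. 242.] 101 [0.342 0.214 0.031] [0.332 0.163 0.028] [0.351 0.254 0.036]
```

View pics/s13.png

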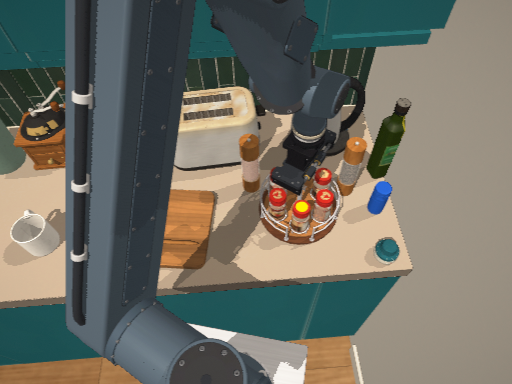

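Everything checks out: the dot is at (301,208) in the gap, and the mills and timer are unmoved to within 1 mm. The spoon is on the board, its tail visible, and the arm is still with the handle gripped.

```bash
python3 -c "
from rig import robot
print(robot.hand_in())"
```

```text
the job is handed in; nothing more can be done
None
```

I moved the spoon onto the bare half of the board, then turned the carousel about 158° counter-clockwise so the yellow-dot jar stands in the gap. I handed in at about 21.7 s, still gripping the handle. The hand-in reports no verdict.

The turn took two bites, with the handle re-gripped half a turn round because of joint 6's range. My first grip measured 17.4 mm instead of 14 mm, probably on the post, so I rose 6 mm and gripped again before turning anything.

**Last checks:**
- **Dotted jar:** at 189.1° in the scene view, where the gap's middle also measures 189.1°. The wrist camera put the middle at about 188°, roughly 1 mm off at the jar's radius.
- **Grip:** opening 14.1 mm on the 14 mm handle at a 20 N setting, and the arm was still.
- **Mills and timer:** within about 1 mm of where they started.
- **Jars:** the ones in view look upright. I could not see all six because the arm hid some.
- **Spoon:** flat and let go when I left it. At the end only its tail showed, since the arm hid the bowl.

One disagreement: the scene and top cameras differ by 3–4 mm. The final scene reading put the jar at 66 mm radius rather than 70 mm. The arm blocked the top view of the jar, so I could not cross-check it.

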